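Charge the bench finisher and hold its run lever

TASK

Pick up the orange cup and tip all six brass nuts out of it into the blue bowl of the bench finisher, then stand the empty cup upright on the table and let go of it. Then press the finisher's spring-loaded red-barred run lever down until its pointer is in the green part of the scale and keep it there, never pushing it down into the red; the program finishes while the robot is still holding the lever in the green. Leave the screwdriver and the scissors where they are.

Things in the scene. Friction and masses are not known exactly. Their poses are not given: they have to be found in the camera images.
- finisher: bench vibratory finisher, fixed to the table: grey housing 170 mm (x) by 300 mm (y), top at 45 mm, with a blue bowl on its left part (centre at its y = +65 mm) and the run lever on its right part. Origin at the centre of its underside, z up; its front (-x) faces the robot to within 0.3 rad. Tallest fixed part: the scale post (at its x = -46, y = -46 mm, 20 mm wide, 5 mm thick), top at 160 mm; the lever's fork at its x = +55, y = -95 mm is 120 mm high
- bowl_floor (a point): centre of the inner floor of the blue bowl, 51 mm above the table; the bowl is round, 57 mm inner radius at the floor, 65 mm at the mouth, wall 5 mm, with a low cone (18 mm radius, 74 mm above the table) in the middle; axes as the finisher's
- bowl_mouth (a point): centre of the bowl's mouth at rim height, 107 mm above the table; axes as the finisher's
- run_lever (a joint): angle of the run lever in rad: 0 released (the arm points to the finisher's -x and rises 0.30 rad above level), 0.30 arm level, 0.60 lowest stop; grows as the lever is pressed down. The scale post beside it, seen from the robot, is white at the top (0 to 0.22), green (0.22 to 0.38), red below (over 0.38); the lever's black pointer passes in front of it. A spring pushes it up: about 4 N at the bar when released, 7.5 N at 0.30; let go, it springs back up
- lever_bar (a point): centre of the red cross bar at the lever's free end, moving with the lever: bar 22 mm in diameter, 60 mm long along the finisher's y, 130 mm from the hinge, so it goes down 13 mm for every 0.1 rad; its centre is 143 mm above the table when released and 105 mm at 0.30. The hinge is level, along the finisher's y, at its x = +55, y = -95, z = 105 mm. Press down on the bar's top from above. At joint 0 this point's axes are the finisher's
- cup: orange tapered plastic cup, loose, about 80 g, 75 mm tall, outer diameter 51 mm at the foot and 67 mm at the rim (60 mm at 45 mm height), inner floor 4 mm above its underside, wall 3 mm, open top; origin at the centre of its underside, z to the mouth. It starts upright on the table to the left, with the six nuts inside; they slide out only when it is tipped some 30 degrees past level, sometimes after a shake, and a loosely held cup can turn a little between the fingers
- nut0: one of six identical loose brass hex nuts that start inside the cup: 13 mm across the flats, 15 mm across the corners, 8 mm thick, 12 g; origin at the centre of one flat face, z along the bore
- nut1: one of six identical loose brass hex nuts that start inside the cup: 13 mm across the flats, 15 mm across the corners, 8 mm thick, 12 g; origin at the centre of one flat face, z along the bore
- nut2: one of six identical loose brass hex nuts that start inside the cup: 13 mm across the flats, 15 mm across the corners, 8 mm thick, 12 g; origin at the centre of one flat face, z along the bore
- nut3: one of six identical loose brass hex nuts that start inside the cup: 13 mm across the flats, 15 mm across the corners, 8 mm thick, 12 g; origin at the centre of one flat face, z along the bore
- nut4: one of six identical loose brass hex nuts that start inside the cup: 13 mm across the flats, 15 mm across the corners, 8 mm thick, 12 g; origin at the centre of one flat face, z along the bore
- nut5: one of six identical loose brass hex nuts that start inside the cup: 13 mm across the flats, 15 mm across the corners, 8 mm thick, 12 g; origin at the centre of one flat face, z along the bore
- screwdriver: red-handled screwdriver, 178 mm long, loose bystander on the right; origin at the middle of its underside
- scissors: blue-handled scissors, 178 mm long, loose bystander on the left; origin at the middle of the underside
Things that resemble listed ones, but are neither listed nor needed, are in the scene too. Leave any purple look-alike of the cup alone.

How it is judged (in metres and radians):
On the way, in this order (a step that is already met when the one before it is completed fails the run):
1. the cup is held tipped above the bowl (angle between cup's own z axis and vertical above 0.8 rad and horizontal distance between cup and bowl_mouth below 0.15 m and height (world z) of cup above 0.1 m and contact force between the fingers and cup above 0.5 N).
2. all six nuts are in the bowl (horizontal distance between each of nut0, nut1, nut2, nut3, nut4, nut5 and bowl_floor below 0.066 m and z of nut0 in the frame of finisher between 0.045 and 0.098 m and z of nut1 in the frame of finisher between 0.045 and 0.098 m and z of nut2 in the frame of finisher between 0.045 and 0.098 m and z of nut3 in the frame of finisher between 0.045 and 0.098 m and z of nut4 in the frame of finisher between 0.045 and 0.098 m and z of nut5 in the frame of finisher between 0.045 and 0.098 m), for 0.2 s.
3. the empty cup stands upright on the table, let go (height (world z) of cup between -0.006 and 0.008 m and angle between cup's own z axis and vertical below 0.12 rad and contact force between each of the arm, the fingers and cup below 0.05 N and linear speed of cup below 0.02 m/s), for 0.2 s.
4. the robot holds the run lever in the green (value of joint run_lever between 0.22 and 0.38 rad and contact force between any of the fingers, the arm and run_lever above 1.5 N), for 1 s.
At the end, for the whole second after the job is handed in: All six nuts rest in the finisher's bowl; the empty cup stands upright (within 0.12 rad) on the table, untouched; the run lever stands still in the green, 0.22 to 0.38 rad, with the robot pushing on it with more than 1.5 N (all of step 2 and all of step 3 and all of step 4 and linear speed of each of nut0, nut1, nut2, nut3, nut4, nut5 below 0.03 m/s and velocity of joint run_lever between -0.1 and 0.1 rad/s); the arm keeps its last pose, push and grip.
It fails at once if the run lever is pressed into the red (over 0.40 rad) (value of joint run_lever above 0.4 rad).
It fails at once if a bystander (screwdriver, scissors) is moved by more than 20 mm (distance of any of screwdriver, scissors from where it was at the start of the episode above 0.02 m).
It also fails if it takes over 64 s, if anything falls off the work surface, if the arm or the gripper's body presses on something with over 40 N, if the wrist force passes 120 N, or if a joint passes its speed limit or range.

ROBOT

A 6-joint arm with a two-finger parallel gripper is mounted at the origin on a cart in front of the work surface, level with it; the furniture and walls round the work are solid. World frame = base frame: x ahead of the robot, y to its left, z up, the work surface at z = 0. Lengths are in m, angles in degrees, forces in N, time in s.
With the tool pointing down it reaches from about 0.25 to 0.725 m from the base axis. Payload 9.7 kg.
Tool frame: the origin (TCP) lies midway between the tips of the shut fingers; the grasp point (between the pads) lies 19 mm behind it; z points along the fingers, y is the line along which they close (so a half turn about z gives the same grasp; the last joint's range is limited). The gripper opens to 85 mm and grips with 20 to 120 N. Pads are 22 mm wide; open, the fingers measure 114 mm over their backs; the gripper's body (76 mm by 85 mm) begins 54 mm behind the grasp point. The pads swing forward as they close: fully open they stand 13 mm farther back than shut.
Start: joints at [-72.651, 4.979, 10.078, 95.1, 0, 90], TCP at [0.164, -0.525, 0.231] pointing down, gripper open.
Joint ranges: [-179.16, 179.16], [-48.56, 103.87], [-65.8, 70.77], [-126.05, 130.52], [-82.76, 87.17], [-180, 180]. Speed limits (degrees/s): [127.2, 127.2, 147.25, 180, 180, 180].

INTERFACE

Orientations are given as [roll, pitch, yaw] about the fixed x, y, z axes, in that order (R = Rz(yaw) Ry(pitch) Rx(roll)).
In Python, from workcell import bot gives the robot as it stands. The module is installed in compiled form; this text tells all that it offers.
- The arm moves only by the tool send_rows, never from a script. Its argument "moves" is one flat list of numbers, 7 for each row, row after row: the shift along the world's x, y, z normalised to -1 to 1, where 1 is 0.025 m, then the turn, a rotation vector about the world's x, y, z normalised to -1 to 1, where 1 is 0.15 rad, then the closure, from -1 (fully open) to 1 (shut), so that 0 is half open. A call has 1 to 8 rows; each row shifts and turns the commanded pose from where the row before left it; what a row does not reach is not made up. A row lasts 1/8 s, in which the tool goes at most 62.5 mm and 10.7 degrees, less where a joint would pass 70% of its speed; a pose out of reach is approached as far as the arm can. A call with a number of a shift or a turn outside -1 to 1 is refused whole. A call with a gripper value outside its range is refused whole. The fingers move at their own pace and stop on an object; "squeeze" is the grip in N (left out, the last holds). Time passes only in rows, so rows that do not move let the fingers close. It gives the time, the measured TCP pose, the force, the opening and the grip force at its end, in the units of the state.
- bot.get_obs(): the state, without advancing time (a new reading comes with each control period).
- bot.camera(name): name is "scene" or "top" or "wrist"; returns a dict with "color" (480x640x3 uint8, red, green, blue), "camera_matrix" (3x3 intrinsics, pixels), "D" ([k1, k2, p1, p2, k3] as OpenCV has them; the pictures are not rectified), "R" (3x3) and "t" (3): a world point X has camera coordinates R X + t. Camera axes: x right, y down, z forward; pixel columns grow to the right and rows downward; lengths in m; the calibration is good to about 2 mm. A picture is of the moment at which its call begins. There is no depth.
- bot.job_done(): hands the job in; it is judged then, once.
Trained networks look in the newest picture that a camera, given by its name, has taken for a name from the list of things; names that differ only in an ending like _2 or _b are one class to them, and where a whole thing is asked for, a point or a joint stands for the part that bears it (a point fixed in the world has none). Each returns a list of dicts, best first, with "p" (0 to 1); they miss things now and then, are a little off and sometimes report something else, mostly with a low value. They report only what shows in the picture. A call takes as long as a camera call. They do not tell look-alikes from the thing itself.
- bot.boxes_of(camera, query): "extent" ([left, top, right, bottom] in pixels, round what is visible of it).
- bot.trace(camera, query): "region" (480x640 bool, what is visible of it) and "extent" ([left, top, right, bottom] in pixels, round what is visible of it).
- bot.landmark_of(camera, query): "pixel" ([column, row] in pixels: a listed point, or the origin of a listed thing).
The state is a dict: "time": time; "q": joint angles; "qd": joint speeds; "joint_efforts": joint torques, N m; "ee_pos": TCP position; "tcp_rot": TCP orientation; "wrist_force": force on the tool from outside, world axes, zero at the start; "torque": the same for the moment, N m; "opening": finger opening in m; "grasp_force": force on a finger pad.
Only numpy, scipy, OpenCV 4.12 (cv2) and the standard library are available. Lean on these libraries where they do the work, as an engineer would, in place of code of your own. Each camera call takes 0.05 s, during which the arm holds its last target. There are 200 camera calls.

## Working session

There is one attempt and no reset: what is moved stays moved. The work goes in short steps, Python scripts to look and compute and a tool call to move; the robot and the scene stay as the last step left them, time stands still between calls to the robot, and variables do not carry over. Pictures are saved under pics/ and viewed, at most 10 in all, crops included, and the job is handed in when it is done.

Besides the shell and the picture viewer there is one more tool, called as name(argument=value, ...) on one line, values as JSON. send_rows: Moves the arm, as the interface text tells. Its arguments: {"type":"object","properties":{"moves":{"type":"array"},"squeeze":{"type":"number"}},"required":["moves"]}

```bash
mkdir -p pics
cat > h.py <<'E'
import numpy as np, cv2
from workcell import bot
def ray(c,px):
    u=cv2.undistortPoints(np.array([[px]],float),c["camera_matrix"],np.array(c["D"]))[0,0]
    R=np.array(c["R"]);t=np.array(c["t"]);return -R.T@t, R.T@np.array([u[0],u[1],1.])
def atz(c,px,z):
    o,d=ray(c,px);return o+d*(z-o[2])/d[2]
def proj(c,X):
    R=np.array(c["R"]);p,_=cv2.projectPoints(np.array(X,float).reshape(-1,3),cv2.Rodrigues(R)[0],np.array(c["t"],float),c["camera_matrix"],np.array(c["D"]));return p[:,0]
def save(c,n): cv2.imwrite("pics/"+n,cv2.cvtColor(c["color"],cv2.COLOR_RGB2BGR))
E
python3 - <<'E'
from h import *
np.set_printoptions(precision=3,suppress=True)
o=bot.get_obs();print(o["time"],o["ee_pos"],o["tcp_rot"],o["opening"])
C={}
for n in("scene","top"):
    c=bot.camera(n);save(c,n+"0.png");C[n]=c
    print(n,"cam at",-np.array(c["R"]).T@c["t"])
    for q,z in(("cup",0),("bowl_floor",.051),("bowl_mouth",.107),("lever_bar",.143),("finisher",0),("screwdriver",0),("scissors",0)):
        for r in bot.landmark_of(n,q)[:3]: print(q,round(r["p"],2),r["pixel"],atz(c,r["pixel"],z))
    for r in bot.boxes_of(n,"cup")[:3]: print("box",r)
E
```

```text
0.0 [ 0.164 -0.525  0.231] [-179.926   -0.001   17.348] 0.08541009570522473
scene cam at [1.856 0.344 0.791]
cup 0.93 [424.1, 272.3] [0.433 0.406 0.   ]
cup 0.87 [389.5, 271.8] [0.455 0.286 0.   ]
cup 0.63 [348.3, 281.5] [0.552 0.154 0.   ]
bowl_floor 0.96 [280.7, 263.6] [ 0.567 -0.08   0.051]
bowl_mouth 0.89 [275.9, 250.7] [ 0.582 -0.09   0.107]
lever_bar 0.78 [245.6, 226.9] [ 0.494 -0.229  0.143]
finisher 0.78 [257.7, 274.8] [ 0.574 -0.164  0.   ]
finisher 0.67 [213.0, 244.6] [ 0.385 -0.42   0.   ]
screwdriver 0.66 [215.0, 243.2] [ 0.371 -0.418 -0.   ]
scissors 0.47 [458.7, 271.0] [0.397 0.526 0.   ]
box {'extent': [381.2, 251.1, 402.4, 276.8], 'p': 0.92}
box {'extent': [337.2, 259.0, 356.7, 285.7], 'p': 0.91}
box {'extent': [415.3, 246.8, 434.4, 276.4], 'p': 0.59}
top cam at [0.308 0.051 1.475]
cup 0.76 [280.3, 243.3] [0.564 0.155 0.   ]
cup 0.69 [193.1, 288.2] [0.423 0.406 0.   ]
cup 0.62 [232.1, 279.0] [0.453 0.293 0.   ]
bowl_floor 0.86 [361.7, 230.0] [ 0.6   -0.082  0.051]
bowl_mouth 0.62 [362.9, 223.2] [ 0.608 -0.08   0.107]
lever_bar 0.59 [423.5, 262.0] [ 0.498 -0.24   0.143]
lever_bar 0.35 [230.9, 277.6] [0.443 0.273 0.143]
finisher 0.96 [383.1, 238.8] [ 0.585 -0.151  0.   ]
finisher 0.31 [475.5, 309.4] [ 0.382 -0.424  0.   ]
finisher 0.22 [228.5, 275.8] [0.463 0.304 0.   ]
screwdriver 0.77 [472.8, 307.0] [ 0.389 -0.416  0.   ]
screwdriver 0.65 [151.8, 294.0] [0.403 0.527 0.   ]
scissors 0.7 [153.1, 296.3] [0.396 0.523 0.   ]
scissors 0.24 [229.5, 272.1] [0.474 0.301 0.   ]
box {'extent': [217.3, 262.6, 245.4, 284.4], 'p': 0.87}
box {'extent': [175.3, 275.1, 206.5, 296.5], 'p': 0.82}
box {'extent': [267.1, 227.5, 295.0, 252.0], 'p': 0.68}
```

Run:
```python
import cv2
a=cv2.imread("pics/top0.png")[180:350,120:500];b=cv2.imread("pics/scene0.png")[180:310,190:480]
a=cv2.resize(a,(800,358),interpolation=2);b=cv2.resize(b,(540,242),interpolation=2)
import numpy as np
o=np.zeros((600,800,3),np.uint8);o[:358]=a;o[358:,:540]=b;cv2.imwrite("pics/v1.png",o)
```

```text
(no output)
```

View pics/v1.png

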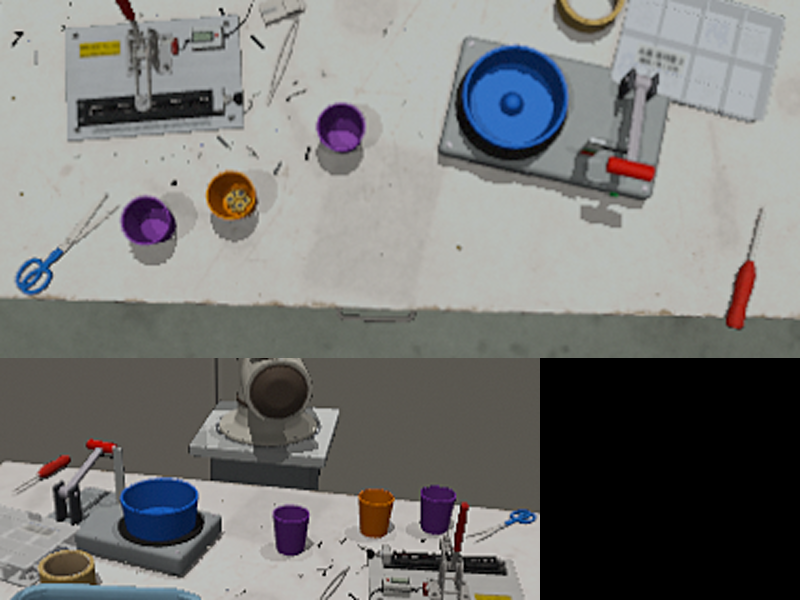

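The picture shows the orange cup with the brass nuts as the middle cup of three, at top-camera pixel (232,275). The purple look-alikes are at (190,285) and (280,240). The finisher is at (383,235), with its bowl at (362,228) and the lever bar at (420,260). I'll start moving across.

send_rows(moves=[0.55,1,0.1,0,0,0,-1,0.55,1,0.1,0,0,0,-1,0.55,1,0.1,0,0,0,-1,0.55,1,0.1,0,0,0,-1,0.55,1,0.1,0,0,0,-1,0.55,1,0.1,0,0,0,-1,0.55,1,0.1,0,0,0,-1,0.55,1,0.1,0,0,0,-1])

```text
time: 1.9
ee_pos: [0.2743, -0.3241, 0.2515]
tcp_rot: [180.0, -0.0, 17.3]
wrist_force: [0.1, 0.1, -0.2]
opening: 0.0851
grasp_force: 0.0
```

send_rows(moves=[0.55,1,0,0,0,0,-1,0.55,1,0,0,0,0,-1,0.55,1,0,0,0,0,-1,0.55,1,0,0,0,0,-1,0.55,1,0,0,0,0,-1,0.55,1,0,0,0,0,-1,0.55,1,0,0,0,0,-1,0.55,1,0,0,0,0,-1])

```text
time: 2.9
ee_pos: [0.3844, -0.1241, 0.2515]
tcp_rot: [180.0, -0.0, 17.3]
wrist_force: [0.3, 0.3, 0.3]
opening: 0.0855
grasp_force: 0.0
```

```bash
cat >> h.py <<'E'
from scipy.spatial.transform import Rotation as Ro
np.set_printoptions(precision=3,suppress=True)
def st():
    o=bot.get_obs();print("t",o["time"],"q",np.array(o["q"]),"p",np.array(o["ee_pos"]),"rpy",np.array(o["tcp_rot"]),"F",np.array(o["wrist_force"]),"open",o["opening"],o["grasp_force"]);return o
def Rt(): return Ro.from_euler("xyz",bot.get_obs()["tcp_rot"],degrees=True)
def tool(az,down,yaz):  # z at azimuth az, 'down' deg below level; y horizontal-ish at azimuth yaz
    a,d=np.radians([az,down]);z=np.array([np.cos(a)*np.cos(d),np.sin(a)*np.cos(d),-np.sin(d)])
    y=np.array([np.cos(np.radians(yaz)),np.sin(np.radians(yaz)),0]);return Ro.from_matrix(np.c_[np.cross(y,z),y,z])
def plan(p,R):
    d=(np.array(p)-bot.get_obs()["ee_pos"])/.025;w=(R*Rt().inv()).as_rotvec()/.15;print("shift",d,"turn",w)
E
python3 - <<'E'
from h import *
st()
for yz in(-57.4,122.6): plan([.376,.240,.097],tool(32.6,30,yz))
E
```

```text
t 2.9 q [-17.893 -14.302  -5.657  98.616  -0.001 144.757] p [ 0.384 -0.124  0.251] rpy [179.982  -0.023  17.35 ] F [0.279 0.31  0.328] open 0.08547472134200435 0.0
shift [-0.335 14.564 -6.178] turn [ 2.956 -6.343  1.61 ]
shift [-0.335 14.564 -6.178] turn [  8.86    4.124 -16.77 ]
```

send_rows(moves=[0,0.6,0,0,0,1,-1,0,0.6,0,0,0,1,-1,0,0.6,0,0,0,1,-1,0,0.6,0,0,0,1,-1,0,0.6,0,0,0,1,-1,0,0.6,0,0,0,1,-1,0,0.6,0,0,0,1,-1,0,0.6,0,0,0,1,-1])

```text
time: 3.9
ee_pos: [0.384, -0.0045, 0.2514]
tcp_rot: [180.0, -0.0, 86.4]
wrist_force: [0.1, 0.8, 0.2]
opening: 0.0854
grasp_force: 0.0
```

send_rows(moves=[0,0.6,0,0,0,1,-1,0,0.6,0,0,0,1,-1,0,0.6,0,0,0,1,-1,0,0.6,0,0,0,1,-1,0,0.6,0,0,0,1,-1,0,0.6,0,0,0,1,-1,0,0.6,0,0,0,1,-1,0,0.6,0,0,0,1,-1])

```text
time: 4.9
ee_pos: [0.384, 0.1155, 0.2514]
tcp_rot: [180.0, 0.0, 155.1]
wrist_force: [0.4, 0.1, 0.1]
opening: 0.0854
grasp_force: 0.0
```

send_rows(moves=[0,0.6,0,0,0,1,-1,0,0.6,0,0,0,1,-1,0,0.6,0,0,0,1,-1,0,0.6,0,0,0,1,-1,0,0.6,0,0,0,1,-1,0,0.6,0,0,0,1,-1,0,0.6,0,0,0,0.7,-1])

```text
time: 5.78
ee_pos: [0.384, 0.2205, 0.2514]
tcp_rot: [-180.0, 0.0, -147.3]
wrist_force: [-0.1, 0.6, 0.2]
opening: 0.0857
grasp_force: 0.0
```

Run:
```python
from h import *
st()
c=bot.camera("wrist");save(c,"w1.png")
print("cam",-np.array(c["R"]).T@c["t"])
for r in bot.landmark_of("wrist","cup")[:3]: print(r["p"],r["pixel"],atz(c,r["pixel"],0))
for r in bot.boxes_of("wrist","cup")[:3]: print(r)
plan([.376,.240,.097],tool(32.6,30,122.6))
```

```text
t 5.775 q [29.871 -9.106 -1.34  97.75  -0.001 -2.807] p [0.384 0.221 0.251] rpy [-179.998    0.015 -147.322] F [-0.125  0.631  0.209] open 0.08570048618519316 0.0
cam [0.313 0.174 0.393]
0.98 [440.2, 322.2] [0.43  0.406 0.   ]
0.94 [331.4, 294.2] [0.464 0.291 0.   ]
0.75 [163.7, 294.7] [0.559 0.147 0.   ]
{'extent': [416.4, 299.7, 497.7, 383.7], 'p': 0.98}
{'extent': [297.0, 271.6, 374.6, 366.5], 'p': 0.79}
{'extent': [101.2, 272.2, 188.7, 366.0], 'p': 0.76}
shift [-0.316  0.79  -6.168] turn [ 3.752 -5.889  0.021]
```

send_rows(moves=[-0.03,0.11,-0.5,0.536,-0.841,0,-1,-0.03,0.11,-0.8,0.536,-0.841,0,-1,-0.03,0.11,-0.9,0.536,-0.841,0,-1,-0.03,0.11,-1,0.536,-0.841,0,-1,-0.03,0.11,-1,0.536,-0.841,0,-1,-0.03,0.11,-1,0.536,-0.841,0,-1,-0.03,0.11,-0.97,0.536,-0.841,0,-1])

```text
time: 6.8
ee_pos: [0.4663, 0.2907, 0.0924]
tcp_rot: [179.6, 55.8, -147.9]
wrist_force: [2.0, 0.4, -0.8]
opening: 0.0855
grasp_force: 0.0
```

Run:
```python
from h import *
st()
c=bot.camera("wrist");save(c,"w2.png")
for r in bot.landmark_of("wrist","cup")[:3]: print(r["p"],r["pixel"],atz(c,r["pixel"],0))
for r in bot.boxes_of("wrist","cup")[:3]: print(r)
plan([.474,.301,.032],tool(32.6,30,122.6))
```

```text
t 6.8 q [ 31.426 -48.559 -64.085  18.727   0.989  -0.389] p [0.466 0.291 0.092] rpy [ 179.582   55.752 -147.883] F [ 1.972  0.409 -0.783] open 0.08554961346092588 0.0
0.84 [541.2, 150.2] [0.427 0.404 0.   ]
0.81 [319.5, 114.0] [0.462 0.29  0.   ]
{'extent': [2.0, 120.6, 16.3, 294.1], 'p': 0.94}
{'extent': [236.1, 80.1, 405.8, 300.3], 'p': 0.92}
{'extent': [489.7, 126.2, 639.0, 305.2], 'p': 0.86}
shift [ 0.445  0.489 -2.154] turn [ 0.302 -0.519  0.009]
```

View pics/w2.png

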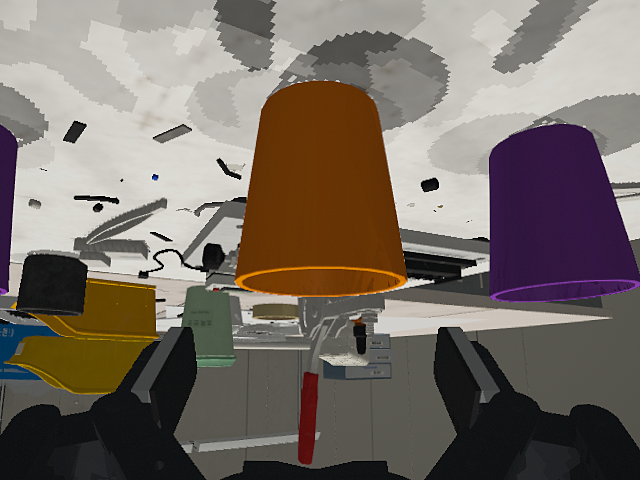

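The wrist picture is upside down. The orange cup is centred between the fingers at pixel (320,190), and the purple cups stay clear at the sides. The arm is folded close to its joint limits, so I'll lower it in small steps.

send_rows(moves=[0.13,0.12,-0.4,0,0,0,-1,0.13,0.12,-0.4,0,0,0,-1,0,0,0,0,0,0,-1])

```text
time: 7.32
ee_pos: [0.4729, 0.2971, 0.0759]
tcp_rot: [179.7, 55.5, -147.7]
wrist_force: [-0.3, -0.3, 0.3]
opening: 0.0854
grasp_force: 0.0
```

Run:
```python
from h import *
st()
```

```text
t 7.325 q [ 31.76  -44.892 -64.297  15.134   0.749  -0.311] p [0.473 0.297 0.076] rpy [ 179.703   55.463 -147.691] F [-0.286 -0.251  0.327] open 0.08544613540743083 0.0
```

send_rows(moves=[0.04,0.04,-0.45,0,0,0,-1,0.04,0.04,-0.45,0,0,0,-1,0.04,0.04,-0.45,0,0,0,-1,0,0,-0.42,0,0,0,-1,0,0,0,0,0,0,-1])

```text
time: 7.95
ee_pos: [0.4812, 0.3038, 0.0311]
tcp_rot: [179.7, 54.7, -147.6]
wrist_force: [-0.9, 0.1, -0.3]
opening: 0.0851
grasp_force: 0.0
```

Run:
```python
from h import *
st()
c=bot.camera("wrist");save(c,"w3.png")
for r in bot.landmark_of("wrist","cup")[:3]: print(r["p"],r["pixel"],atz(c,r["pixel"],0))
```

```text
t 7.95 q [ 31.957 -37.364 -65.764   6.864   0.616  -0.257] p [0.481 0.304 0.031] rpy [ 179.747   54.738 -147.598] F [-0.899  0.089 -0.33 ] open 0.08509221413205069 0.0
0.65 [313.2, 232.2] [0.457 0.288 0.   ]
0.64 [574.8, 256.0] [0.426 0.4   0.   ]
```

View pics/w3.png

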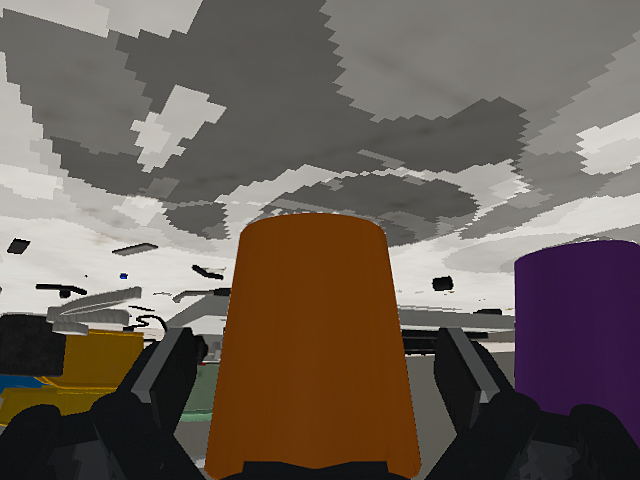

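The cup stands centred between the pads at pixels (215–415, 215–470), so I'm closing on it.

send_rows(moves=[0,0,0,0,0,0,1,0,0,0,0,0,0,1,0,0,0,0,0,0,1,0,0,0,0,0,0,1,0,0,0,0,0,0,1,0,0,0,0,0,0,1,0,0,0,0,0,0,1], squeeze=45)

```text
time: 8.93
ee_pos: [0.482, 0.3042, 0.0336]
tcp_rot: [179.8, 55.0, -147.6]
wrist_force: [1.7, -0.9, 5.5]
opening: 0.0622
grasp_force: 48.2
```

send_rows(moves=[0,0,0.3,0,0,0,1,0,0,0.4,0,0,0,1,0,0,0.5,0,0,0,1,0,0,0,0,0,0,1])

```text
time: 9.43
ee_pos: [0.4821, 0.3044, 0.0648]
tcp_rot: [179.7, 55.0, -147.6]
wrist_force: [0.3, -0.5, -2.3]
opening: 0.0622
grasp_force: 48.7
```

Run:
```python
from h import *
st()
```

```text
t 9.425 q [ 31.959 -40.678 -63.484  12.162   0.621  -0.257] p [0.482 0.304 0.065] rpy [ 179.747   55.035 -147.592] F [ 0.278 -0.471 -2.292] open 0.062209472382986034 48.711444902583025
```

```bash
cat >> h.py <<'E'
bowl=np.array([.590,-.087]);
RG=Ro.from_euler("xyz",[179.75,55.03,-147.59],degrees=True)
OT=RG.inv().apply(np.array([.459,.290,0])-[.482,.3042,.0336]);UT=RG.inv().apply([0,0,1])
def cup(p,R): o=np.array(p)+R.apply(OT);u=R.apply(UT);return o,u
E
python3 - <<'E'
from h import *
print(OT,UT)
for az in(0,-8):
  for down in(0,-8):
    b=tool(az,down,az+90)
    for roll in(110,125,140,155,170):
      R=b*Ro.from_euler("z",roll,degrees=True)
      o,u=cup([0,0,0],R);m=o+.075*u
      w=np.array([0,0,-1.])-u*(-u[2]);w/=np.linalg.norm(w);lip=m+.0335*w
      g=-.019*R.apply([0,0,1])
      print(az,down,roll,"tilt",round(np.degrees(np.arccos(u[2]))),"mouth-tcp",m,"lip-tcp",lip,"o",o,"y",R.apply([0,1,0])*.057)
E
```

```text
[ 0.043  0.    -0.003] [-0.819  0.003 -0.573]
0 0 110 tilt 106 mouth-tcp [-0.046 -0.018 -0.006] lip-tcp [-0.04  -0.01  -0.038] o [-0.003  0.04   0.015] y [ 0.    -0.019  0.054]
0 0 125 tilt 118 mouth-tcp [-0.046 -0.015 -0.01 ] lip-tcp [-0.036 -0.003 -0.04 ] o [-0.003  0.035  0.025] y [ 0.    -0.033  0.047]
0 0 140 tilt 129 mouth-tcp [-0.046 -0.012 -0.014] lip-tcp [-0.03   0.002 -0.04 ] o [-0.003  0.027  0.033] y [-0.    -0.044  0.037]
0 0 155 tilt 138 mouth-tcp [-0.046 -0.008 -0.016] lip-tcp [-0.025  0.005 -0.039] o [-0.003  0.018  0.039] y [-0.    -0.052  0.024]
0 0 170 tilt 144 mouth-tcp [-0.046 -0.004 -0.018] lip-tcp [-0.02   0.003 -0.038] o [-0.003  0.007  0.042] y [-0.    -0.056  0.01 ]
0 -8 110 tilt 111 mouth-tcp [-0.045 -0.018 -0.012] lip-tcp [-0.038 -0.008 -0.043] o [-0.005  0.04   0.014] y [-0.007 -0.019  0.053]
0 -8 125 tilt 123 mouth-tcp [-0.044 -0.015 -0.016] lip-tcp [-0.033 -0.001 -0.045] o [-0.006  0.035  0.024] y [-0.006 -0.033  0.046]
0 -8 140 tilt 134 mouth-tcp [-0.044 -0.012 -0.02 ] lip-tcp [-0.028  0.005 -0.044] o [-0.007  0.027  0.032] y [-0.005 -0.044  0.036]
0 -
[... 873 characters left out ...]
0.007  0.042] y [-0.008 -0.056  0.01 ]
-8 -8 110 tilt 111 mouth-tcp [-0.047 -0.011 -0.012] lip-tcp [-0.039 -0.002 -0.043] o [0.001 0.041 0.014] y [-0.01  -0.018  0.053]
-8 -8 125 tilt 123 mouth-tcp [-0.046 -0.009 -0.016] lip-tcp [-0.033  0.004 -0.045] o [-0.001  0.036  0.024] y [-0.011 -0.031  0.046]
-8 -8 140 tilt 134 mouth-tcp [-0.045 -0.006 -0.02 ] lip-tcp [-0.027  0.009 -0.044] o [-0.004  0.028  0.032] y [-0.011 -0.043  0.036]
-8 -8 155 tilt 145 mouth-tcp [-0.044 -0.002 -0.023] lip-tcp [-0.02   0.011 -0.042] o [-0.006  0.019  0.038] y [-0.011 -0.051  0.024]
-8 -8 170 tilt 151 mouth-tcp [-0.043  0.002 -0.024] lip-tcp [-0.014  0.007 -0.04 ] o [-0.008  0.008  0.042] y [-0.009 -0.055  0.01 ]
```

send_rows(moves=[0.15,0.0,0.9,0,0,0,1,0.15,0.0,0.9,0,0,0,1,0.15,0.0,0.9,0,0,0,1,0.15,0,0.9,0,0,0,1,0.15,0,0.9,0,0,0,1,0.15,0,0.9,0,0,0,1])

```text
time: 10.18
ee_pos: [0.504, 0.3039, 0.1978]
tcp_rot: [179.7, 54.8, -147.6]
wrist_force: [-0.1, -0.1, -1.5]
opening: 0.0615
grasp_force: 48.9
```

Run:
```python
from h import *
o=st();print(cup(o["ee_pos"],Rt()))
plan([.645,-.065,.20],tool(-6,0,84))
```

```text
t 10.175 q [ 30.027 -42.094 -49.014  28.265   2.197  -1.367] p [0.504 0.304 0.198] rpy [ 179.743   54.845 -147.6  ] F [-0.083 -0.102 -1.468] open 0.06153499954834787 48.86091580381617
(array([0.481, 0.29 , 0.164]), array([0.003, 0.002, 1.   ]))
shift [  5.64  -14.757   0.087] turn [ 0.942 -4.059 -4.354]
```

send_rows(moves=[0.35,-0.7,0.05,0.06,-0.25,-0.27,1,0.35,-0.95,0.05,0.06,-0.25,-0.27,1,0.35,-0.95,0.05,0.06,-0.25,-0.27,1,0.35,-0.95,0.05,0.06,-0.25,-0.27,1,0.35,-0.95,0,0.06,-0.25,-0.27,1,0.35,-0.95,0,0.06,-0.25,-0.27,1,0.35,-0.95,0,0.06,-0.25,-0.27,1,0.35,-0.95,0,0.06,-0.25,-0.27,1])

```text
time: 11.18
ee_pos: [0.5903, 0.125, 0.1999]
tcp_rot: [-171.1, 71.7, -158.1]
wrist_force: [0.2, 0.1, -0.6]
opening: 0.0619
grasp_force: 48.8
```

send_rows(moves=[0.35,-0.95,0.05,0.06,-0.25,-0.27,1,0.35,-0.95,0.05,0.06,-0.25,-0.27,1,0.35,-0.95,0,0.06,-0.25,-0.27,1,0.35,-0.95,0,0.06,-0.25,-0.27,1,0.35,-0.95,0,0.06,-0.25,-0.27,1,0.35,-0.95,0,0.06,-0.25,-0.27,1,0.35,-0.9,0,0.06,-0.25,-0.27,1,0.3,-0.7,0,0.06,-0.25,-0.27,1])

```text
time: 12.18
ee_pos: [0.6731, -0.0567, 0.2114]
tcp_rot: [173.5, 88.5, 167.8]
wrist_force: [0.4, -1.0, -1.2]
opening: 0.0619
grasp_force: 48.7
```

Run:
```python
from h import *
o=st();print(cup(o["ee_pos"],Rt()))
for n in("top","scene"):
    c=bot.camera(n);save(c,n+"1.png")
    for q,z in (("bowl_mouth",.107),("bowl_floor",.051)):
        for r in bot.landmark_of(n,q)[:1]: print(n,q,r["p"],r["pixel"],atz(c,r["pixel"],z))
plan([.645,-.065,.19],tool(-6,0,84))
a=cv2.imread("pics/top1.png")[150:330,260:500];b=cv2.imread("pics/scene1.png")[170:310,190:400]
cv2.imwrite("pics/v2.png",np.vstack([cv2.resize(a,(400,300),interpolation=2),cv2.resize(b,(400,267),interpolation=2)]))
```

```text
t 12.175 q [ -4.21  -22.136 -65.021 -41.4    -1.442   0.207] p [ 0.673 -0.057  0.211] rpy [173.47   88.506 167.815] F [ 0.406 -0.985 -1.226] open 0.06187829516439656 48.73727409169078
(array([ 0.669, -0.056,  0.168]), array([-0.549,  0.054,  0.834]))
top bowl_mouth 0.93 [361.6, 225.2] [ 0.602 -0.076  0.107]
top bowl_floor 0.7 [359.8, 229.3] [ 0.602 -0.076  0.051]
scene bowl_mouth 0.79 [276.1, 251.3] [ 0.586 -0.088  0.107]
scene bowl_floor 0.71 [277.8, 268.9] [ 0.605 -0.079  0.051]
shift [-1.118 -0.392 -0.885] turn [-0.033 -0.176 -0.06 ]
```

View pics/v2.png

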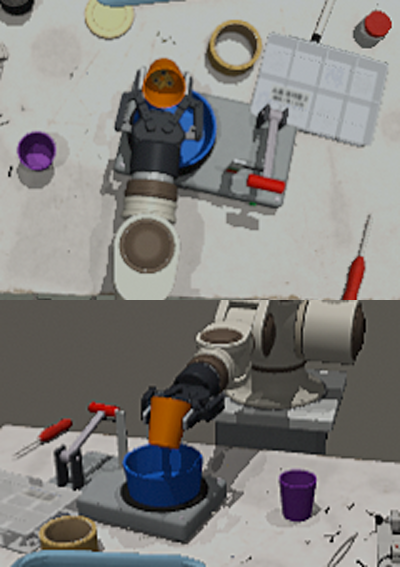

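The pictures show the cup held upright over the bowl's far edge, at top-view crop pixel (165,82), with the nuts inside. I need to come back about 2 cm and slightly down.

send_rows(moves=[-0.4,-0.1,-0.5,0,0,0,1,-0.4,-0.1,-0.5,0,0,0,1,0,0,0,0,0,0,1])

```text
time: 12.85
ee_pos: [0.671, -0.0623, 0.1892]
tcp_rot: [175.5, 88.1, 170.0]
wrist_force: [-1.2, -0.5, -1.6]
opening: 0.0617
grasp_force: 49.0
```

Run:
```python
from h import *
o=st();R=Rt();print(cup(o["ee_pos"],R))
for dr in (110,125,140,155):
  o_,u=cup(o["ee_pos"],R*Ro.from_euler("z",dr,degrees=True));print(dr,np.degrees(np.arccos(u[2])),o_+.075*u,"axis",R.apply([0,0,1])*np.radians(dr)/.15)
```

```text
t 12.85 q [ -5.131 -18.865 -65.799 -45.069  -0.42    0.159] p [ 0.671 -0.062  0.189] rpy [175.542  88.129 169.988] F [-1.153 -0.541 -1.619] open 0.06174209180169194 49.03147000295576
(array([ 0.667, -0.061,  0.146]), array([-0.544,  0.053,  0.838]))
110 105.13374217076807 [ 0.623 -0.075  0.185] axis [12.732 -1.238 -0.417]
125 116.79330933635406 [ 0.624 -0.073  0.181] axis [14.469 -1.406 -0.473]
140 127.47988391078093 [ 0.624 -0.07   0.177] axis [16.205 -1.575 -0.53 ]
155 136.3403929478888 [ 0.624 -0.066  0.174] axis [17.941 -1.744 -0.587]
```

send_rows(moves=[0,-0.2,0,0,0,-0.7,1,0,-0.2,0,0,0,-0.7,1,-0.2,-0.3,0,0,0,-0.7,1,-0.25,-0.3,0,0,0,-0.7,1,-0.3,-0.3,0,0,0,-0.7,1,-0.3,0,0,0,0,0,1,0,0,0,0,0,0,1])

```text
time: 13.72
ee_pos: [0.6446, -0.0945, 0.19]
tcp_rot: [176.0, 88.2, 140.5]
wrist_force: [0.4, -0.2, -0.9]
opening: 0.0619
grasp_force: 49.1
```

```bash
cat > r.py <<'E'
from h import *
o=st();R=Rt();print(cup(o["ee_pos"],R),"az",R.apply([0,0,1]))
for dr in (110,125,140,155):
  o_,u=cup(o["ee_pos"],R*Ro.from_euler("z",dr,degrees=True));print(dr,np.degrees(np.arccos(u[2])),o_+.075*u,"axis",R.apply([0,0,1])*np.radians(dr)/.15)
E
python3 r.py
```

```text
t 13.725 q [  9.745 -13.447 -61.723 -45.719 -45.206   1.941] p [ 0.645 -0.095  0.19 ] rpy [175.973  88.195 140.482] F [ 0.374 -0.229 -0.922] open 0.06188073926959522 49.083882523700595
(array([ 0.641, -0.092,  0.147]), array([-0.445,  0.318,  0.837])) az [ 0.814 -0.58  -0.031]
110 105.15763455250429 [ 0.597 -0.082  0.186] axis [10.416 -7.427 -0.402]
125 116.82164999150095 [ 0.598 -0.08   0.181] axis [11.837 -8.44  -0.457]
140 127.51557390366528 [ 0.6   -0.078  0.178] axis [13.257 -9.452 -0.512]
155 136.38664714465352 [ 0.602 -0.074  0.175] axis [ 14.677 -10.465  -0.567]
```

send_rows(moves=[0,0,0,0.81,-0.58,-0.03,1,0,0,0,0.81,-0.58,-0.03,1,0,0,0,0.81,-0.58,-0.03,1,0,0,0,0.81,-0.58,-0.03,1,0,0,0,0.81,-0.58,-0.03,1,0,0,0,0.81,-0.58,-0.03,1,0,0,0,0.81,-0.58,-0.03,1,0,0,0,0.81,-0.58,-0.03,1])

```text
time: 14.72
ee_pos: [0.6448, -0.0952, 0.1904]
tcp_rot: [91.9, 21.0, 55.2]
wrist_force: [-0.4, 0.6, -2.1]
opening: 0.0621
grasp_force: 49.2
```

send_rows(moves=[0,0,0,0.81,-0.58,-0.03,1,0,0,0,0.81,-0.58,-0.03,1,0,0,0,0.81,-0.58,-0.03,1,0,0,0,0.81,-0.58,-0.03,1,0,0,0,0.81,-0.58,-0.03,1,0,0,0,0.81,-0.58,-0.03,1,0,0,0,0.81,-0.58,-0.03,1,0,0,0,0.81,-0.58,-0.03,1])

```text
time: 15.72
ee_pos: [0.6449, -0.0952, 0.1906]
tcp_rot: [92.5, -47.5, 52.7]
wrist_force: [0.2, 0.5, -0.5]
opening: 0.062
grasp_force: 49.2
```

send_rows(moves=[0,0,0,0.81,-0.58,-0.03,1,0,0,0,0.81,-0.58,-0.03,1,0,0,0,0,0,0,1,0,0,0,0,0,0,1,0,0,0,0,0,0,1])

```text
time: 16.35
ee_pos: [0.645, -0.095, 0.1904]
tcp_rot: [93.9, -64.2, 51.0]
wrist_force: [0.9, -0.1, -1.2]
opening: 0.062
grasp_force: 49.2
```

Run:
```python
from h import *
o=st();print(cup(o["ee_pos"],Rt()))
for n in("top","scene"):
    c=bot.camera(n);save(c,n+"2.png")
    for i in (0,):
        for r in bot.boxes_of(n,"nut0")[:8]: print(n,r["p"],r["extent"])
a=cv2.imread("pics/top2.png")[170:300,290:460];b=cv2.imread("pics/scene2.png")[190:300,210:350]
cv2.imwrite("pics/v3.png",np.vstack([cv2.resize(a,(400,300),interpolation=2),cv2.resize(b,(400,300),interpolation=2)]))
```

```text
t 16.35 q [  9.703 -13.25  -61.67  -46.032 -45.222 155.935] p [ 0.645 -0.095  0.19 ] rpy [ 93.865 -64.188  50.976] F [ 0.883 -0.148 -1.218] open 0.06200664541967198 49.20913269859739
(array([ 0.654, -0.079,  0.229]), array([-0.692,  0.054, -0.72 ]))
```

View pics/v3.png

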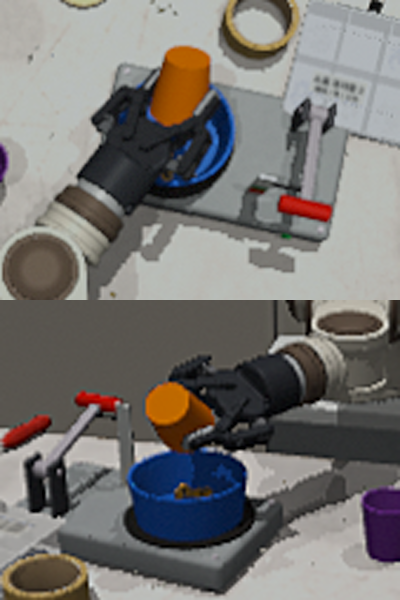

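The nuts lie in the bowl, at scene crop pixel (195,492), and the cup is tipped 136°. I'll shake it to free any that are left, then count.

send_rows(moves=[0,0,0.4,0.81,-0.58,-0.03,1,0,0,-0.4,-0.81,0.58,0.03,1,0,0,0.4,0.81,-0.58,-0.03,1,0,0,-0.4,-0.81,0.58,0.03,1,0,0,0.4,0.81,-0.58,-0.03,1,0,0,-0.4,0,0,0,1,0,0,0.4,0,0,0,1,0,0,0,0,0,0,1])

```text
time: 17.55
ee_pos: [0.6453, -0.0948, 0.2013]
tcp_rot: [95.5, -72.8, 49.2]
wrist_force: [0.2, -0.7, -0.9]
opening: 0.062
grasp_force: 49.2
```

send_rows(moves=[0,0,0,-0.81,0.58,0.03,1,0,0,0,-0.81,0.58,0.03,1,0,0,0,-0.81,0.58,0.03,1,0,0,0,-0.81,0.58,0.03,1,0,0,0,-0.81,0.58,0.03,1,0,0,0,-0.81,0.58,0.03,1,0,0,0,-0.81,0.58,0.03,1,0,0,0,-0.81,0.58,0.03,1])

```text
time: 18.55
ee_pos: [0.6451, -0.0948, 0.2006]
tcp_rot: [91.7, -4.0, 54.3]
wrist_force: [0.7, 0.0, -0.1]
opening: 0.0614
grasp_force: 49.2
```

send_rows(moves=[0,0,0.3,-0.81,0.58,0.03,1,0,0,0.3,-0.81,0.58,0.03,1,0,0,0.3,-0.81,0.58,0.03,1,0,0,0.3,-0.81,0.58,0.03,1,0,0,0,-0.81,0.58,0.03,1,0,0,0,-0.81,0.58,0.03,1,0,0,0,-0.81,0.58,0.03,1,0,0,0,-0.81,0.58,0.03,1])

```text
time: 19.55
ee_pos: [0.645, -0.0948, 0.2305]
tcp_rot: [94.1, 64.4, 58.1]
wrist_force: [0.3, 0.7, -0.2]
opening: 0.0621
grasp_force: 49.1
```

Run:
```python
from h import *
o=st();print(cup(o["ee_pos"],Rt()))
for n in("top","scene"):
    c=bot.camera(n);save(c,n+"3.png")
    for r in bot.boxes_of(n,"nut0")[:8]: print(n,r["p"],r["extent"])
plan([.45,.05,.20],RG*Ro.identity())
plan([.45,.05,.20],tool(5,35,95))
```

```text
t 19.55 q [  9.749 -19.853 -60.343 -37.967 -45.331  27.307] p [ 0.645 -0.095  0.231] rpy [94.112 64.43  58.101] F [ 0.323  0.7   -0.171] open 0.062121806175360755 49.133376649115235
(array([ 0.653, -0.077,  0.192]), array([-0.651,  0.035,  0.758]))
shift [-7.801  5.793 -1.219] turn [-3.008  4.159  8.545]
shift [-7.801  5.793 -1.219] turn [-1.861  4.563  5.483]
```

Run:
```python
import cv2,numpy as np
a=cv2.imread("pics/top3.png")[190:265,325:415];b=cv2.imread("pics/scene3.png")[225:300,235:325]
cv2.imwrite("pics/v4.png",np.hstack([cv2.resize(a,(400,333),interpolation=2),cv2.resize(b,(400,333),interpolation=2)]))
```

```text
(no output)
```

View pics/v4.png

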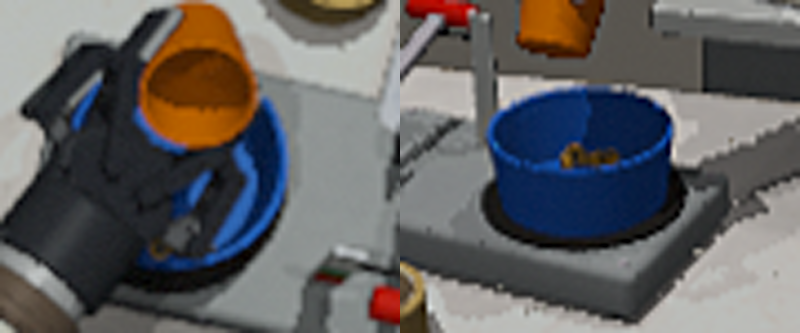

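The cup's inside shows no brass at crop pixel (200,80), and the nuts lie together in the bowl at (590,155). I'll carry the cup back to its original spot.

send_rows(moves=[-0.1,0.6,0,-0.167,0.231,0.475,1,-0.1,0.9,0,-0.167,0.231,0.475,1,-0.15,0.9,0,-0.167,0.231,0.475,1,-0.2,0.9,-0.05,-0.167,0.231,0.475,1,-0.2,0.9,-0.05,-0.167,0.231,0.475,1,-0.2,0.9,-0.05,-0.167,0.231,0.475,1,-0.25,0.9,-0.05,-0.167,0.231,0.475,1,-0.3,0.9,-0.05,-0.167,0.231,0.475,1])

```text
time: 20.75
ee_pos: [0.6071, 0.0784, 0.224]
tcp_rot: [142.9, 74.0, 137.2]
wrist_force: [-0.3, -0.1, -0.9]
opening: 0.0616
grasp_force: 49.2
```

send_rows(moves=[-0.3,0.9,-0.1,-0.167,0.231,0.475,1,-0.4,0.9,-0.1,-0.167,0.231,0.475,1,-0.4,0.9,-0.1,-0.167,0.231,0.475,1,-0.4,0.9,-0.1,-0.167,0.231,0.475,1,-0.4,0.9,-0.1,-0.167,0.231,0.475,1,-0.4,0.9,-0.1,-0.167,0.231,0.475,1,-0.4,0.9,-0.1,-0.167,0.231,0.475,1,-0.4,0.9,-0.1,-0.167,0.231,0.475,1])

```text
time: 21.75
ee_pos: [0.5334, 0.2598, 0.2035]
tcp_rot: [178.5, 59.8, -156.7]
wrist_force: [-0.9, -0.7, -0.4]
opening: 0.0618
grasp_force: 49.2
```

Run:
```python
from h import *
o=st();print(cup(o["ee_pos"],Rt()))
for n in("top","scene"):
    c=bot.camera(n);save(c,n+"4.png")
    for r in bot.boxes_of(n,"nut0")[:8]: print(n,r["p"],r["extent"])
plan([.502,.304,.198],RG)
a=cv2.imread("pics/top4.png")[190:310,190:420];b=cv2.imread("pics/scene4.png")[200:300,230:440]
cv2.imwrite("pics/v5.png",np.vstack([cv2.resize(a,(600,313),interpolation=2),cv2.resize(b,(600,286),interpolation=2)]))
```

```text
t 21.75 q [ 26.624 -44.838 -53.037  22.032  -1.367   1.657] p [0.533 0.26  0.204] rpy [ 178.523   59.767 -156.667] F [-0.88  -0.685 -0.382] open 0.06182551802667313 49.20641742122825
(array([0.511, 0.25 , 0.168]), array([-0.071, -0.044,  0.997]))
shift [-1.281  1.803 -0.216] turn [-0.325  0.464  0.953]
```

View pics/v5.png

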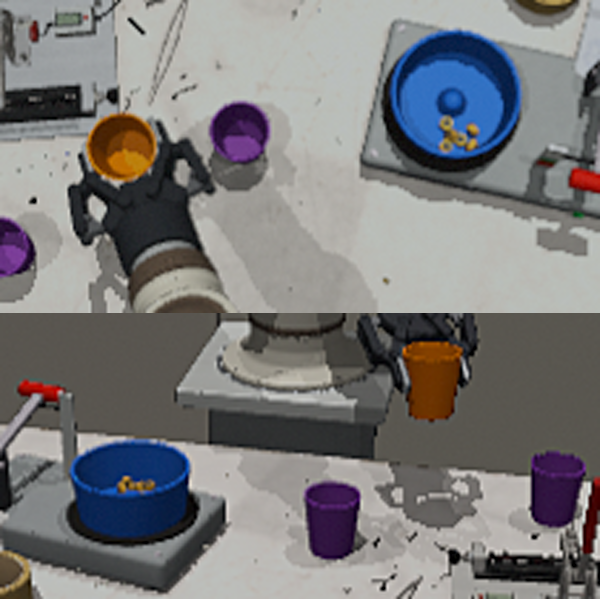

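The picture shows the nuts clustered in the bowl at crop pixel (460,135), the cup empty at (122,147), and the table clear below. Next I set the cup down.

send_rows(moves=[-0.64,0.9,-0.1,-0.16,0.23,0.48,1,-0.64,0.9,-0.1,-0.16,0.23,0.48,1,-0.13,0,-0.9,0,0,0,1,-0.13,0,-0.9,0,0,0,1,-0.13,0,-0.9,0,0,0,1,-0.13,0,-0.9,0,0,0,1,-0.13,0,-0.9,0,0,0,1,-0.13,0,-0.7,0,0,0,1])

```text
time: 22.95
ee_pos: [0.4822, 0.3032, 0.0668]
tcp_rot: [179.7, 55.0, -147.6]
wrist_force: [0.2, 0.2, -0.9]
opening: 0.0619
grasp_force: 49.2
```

Run:
```python
from h import *
o=st();print(cup(o["ee_pos"],Rt()))
plan([.482,.3042,.0336],RG)
c=bot.camera("scene");save(c,"scene5.png")
for r in bot.trace("scene","cup")[:3]:
    m=r["region"];ys,xs=np.nonzero(m);col=c["color"][m].mean(0)
    L=[];Rr=[]
    for y in range(ys.min()+3,ys.max()-3):
        x=xs[ys==y]
        if len(x): L.append((y,x.min()));Rr.append((y,x.max()))
    L=np.array(L);Rr=np.array(Rr);mid=(L[:,1]+Rr[:,1])/2
    print(r["p"],r["extent"],col,"axis tilt deg",np.degrees(np.arctan(np.polyfit(L[:,0],mid,1)[0])))
```

```text
t 22.95 q [ 31.758 -41.009 -63.382  12.605   0.8    -0.384] p [0.482 0.303 0.067] rpy [ 179.748   55.026 -147.572] F [ 0.211  0.155 -0.891] open 0.06188256434100486 49.20377848728094
(array([0.459, 0.289, 0.033]), array([0., 0., 1.]))
shift [-0.008  0.041 -1.33 ] turn [ 0.    -0.    -0.002]
0.83 [382.6, 243.7, 400.1, 267.9] [102.515  48.501   1.303] axis tilt deg -2.7363189902258496
0.82 [337.1, 258.4, 352.7, 284.7] [55.744 27.65  70.782] axis tilt deg -1.6737510522121788
0.71 [415.4, 246.3, 434.4, 275.3] [52.16  23.408 67.951] axis tilt deg -5.013113755035703
```

send_rows(moves=[0,0,-0.4,0,0,0,1,0,0,-0.4,0,0,0,1,0,0,-0.3,0,0,0,1,0,0,-0.15,0,0,0,1,0,0,0,0,0,0,1])

```text
time: 23.68
ee_pos: [0.4823, 0.3041, 0.0368]
tcp_rot: [179.8, 55.0, -147.4]
wrist_force: [-0.3, -0.0, -0.9]
opening: 0.062
grasp_force: 49.2
```

send_rows(moves=[0,0,-0.08,0,0,0,1,0,0,0,0,0,0,1])

```text
time: 23.92
ee_pos: [0.4824, 0.3042, 0.0353]
tcp_rot: [179.8, 55.1, -147.4]
wrist_force: [0.1, -0.1, -0.3]
opening: 0.0617
grasp_force: 49.2
```

send_rows(moves=[0,0,-0.08,0,0,0,1,0,0,0,0,0,0,1])

```text
time: 24.18
ee_pos: [0.4826, 0.3043, 0.0337]
tcp_rot: [179.8, 55.1, -147.4]
wrist_force: [-0.5, 0.1, 0.4]
opening: 0.0618
grasp_force: 49.1
```

send_rows(moves=[0,0,-0.06,0,0,0,1,0,0,0,0,0,0,1])

```text
time: 24.42
ee_pos: [0.4836, 0.3049, 0.0337]
tcp_rot: [179.8, 55.2, -147.4]
wrist_force: [1.0, 1.3, 4.6]
opening: 0.0621
grasp_force: 49.0
```

send_rows(moves=[0,0,0.05,0,0,0,-0.45,0,0,0,0,0,0,-0.55,0,0,0,0,0,0,-0.65,0,0,0,0,0,0,-0.8,0,0,0,0,0,0,-1,0,0,0,0,0,0,-1,0,0,0,0,0,0,-1,0,0,0,0,0,0,-1])

```text
time: 25.42
ee_pos: [0.4828, 0.3044, 0.0332]
tcp_rot: [179.8, 55.0, -147.4]
wrist_force: [-0.7, 0.0, -0.2]
opening: 0.0855
grasp_force: 0.0
```

Run:
```python
from h import *
st()
c=bot.camera("wrist");save(c,"w4.png")
c=bot.camera("scene")
for r in bot.boxes_of("scene","cup")[:3]: print(r)
```

```text
t 25.425 q [ 31.801 -37.306 -65.684   6.61    0.865  -0.484] p [0.483 0.304 0.033] rpy [ 179.826   55.017 -147.354] F [-0.676  0.034 -0.208] open 0.08546833877343425 0.0
{'extent': [413.7, 247.9, 432.0, 276.9], 'p': 0.96}
{'extent': [336.1, 257.3, 354.8, 287.3], 'p': 0.89}
{'extent': [381.3, 251.3, 402.7, 277.8], 'p': 0.78}
```

View pics/w4.png

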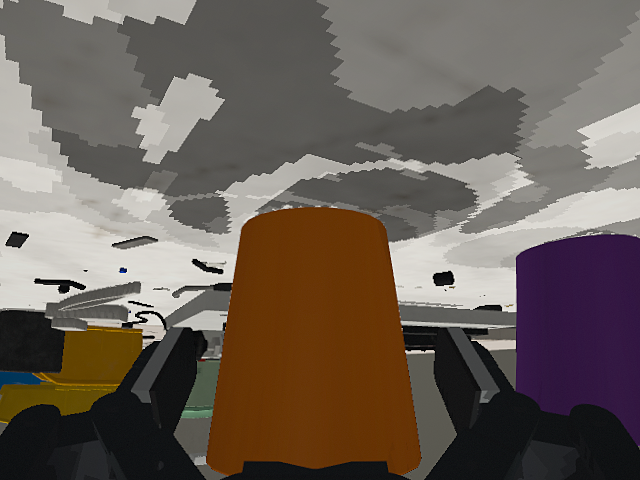

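The cup stands upright and released between the open fingers at pixel (315,340). I'll lift the gripper straight off it.

send_rows(moves=[0.05,0,0.5,0,0,0,-1,0.1,0,0.9,0,0,0,-1,0.15,0,0.9,0,0,0,-1,0.15,0,0.9,0,0,0,-1,0.15,0,0.9,0,0,0,-1,0.15,0,0.9,0,0,0,-1,0.15,0,0.9,0,0,0,-1,0,0,0.9,0,0,0,-1])

```text
time: 26.58
ee_pos: [0.5053, 0.3043, 0.2052]
tcp_rot: [179.8, 55.1, -147.4]
wrist_force: [-0.3, -0.9, -0.5]
opening: 0.0854
grasp_force: 0.0
```

Run:
```python
from h import *
st()
c=bot.camera("top");save(c,"top6.png")
for r in bot.boxes_of("top","cup")[:3]: print(r)
for q,z in(("lever_bar",.143),("finisher",0),("bowl_mouth",.107)):
    for r in bot.landmark_of("top",q)[:1]: print(q,r["p"],atz(c,r["pixel"],z))
plan([.494,-.238,.22],tool(-26,90,64))
```

```text
t 26.575 q [ 29.877 -42.076 -48.342  28.694   2.43   -1.583] p [0.505 0.304 0.205] rpy [ 179.836   55.076 -147.359] F [-0.285 -0.852 -0.478] open 0.08543852389839447 0.0
{'extent': [266.9, 227.1, 293.3, 252.1], 'p': 0.6}
{'extent': [176.8, 272.2, 204.0, 296.1], 'p': 0.58}
lever_bar 0.87 [ 0.506 -0.237  0.143]
finisher 0.63 [ 0.591 -0.143  0.   ]
bowl_mouth 0.64 [ 0.591 -0.088  0.107]
shift [ -0.438 -21.689   0.706] turn [-0.406  6.653 -6.284]
```

send_rows(moves=[0,-0.6,0.3,-0.02,0.3,-0.29,-1,0,-1,0.3,-0.02,0.3,-0.29,1,0,-1,0.2,-0.02,0.3,-0.29,1,0,-1,0,-0.02,0.3,-0.29,1,0,-1,0,-0.02,0.3,-0.29,1,0,-1,0,-0.02,0.3,-0.29,1,0,-1,0,-0.02,0.3,-0.29,1,0,-1,0,-0.02,0.3,-0.29,1], squeeze=30)

```text
time: 27.82
ee_pos: [0.5047, 0.1135, 0.2217]
tcp_rot: [171.9, 35.0, -173.3]
wrist_force: [0.3, -0.5, -0.4]
opening: 0.0001
grasp_force: 0.0
```

send_rows(moves=[0,-1,0,-0.02,0.3,-0.29,1,0,-1,0,-0.02,0.3,-0.29,1,0,-1,0,-0.02,0.3,-0.29,1,0,-1,0,-0.02,0.3,-0.29,1,0,-1,0,-0.02,0.3,-0.29,1,0,-1,0,-0.02,0.3,-0.29,1,0,-1,0,-0.02,0.3,-0.29,1,0,-1,0,-0.02,0.3,-0.29,1])

```text
time: 28.82
ee_pos: [0.5048, -0.0864, 0.2218]
tcp_rot: [174.5, 14.6, 167.6]
wrist_force: [0.2, -0.4, -0.7]
opening: 0.0001
grasp_force: 0.0
```

send_rows(moves=[-0.05,-1,0,-0.02,0.3,-0.29,1,-0.05,-1,0,-0.02,0.3,-0.29,1,-0.05,-1,0,-0.02,0.3,-0.29,1,-0.05,-1,0,-0.02,0.3,-0.29,1,-0.05,-1,0,-0.02,0.3,-0.29,1,0,-0.9,0,-0.02,0.3,-0.29,1,0,0,0,0,0,0,1])

```text
time: 29.7
ee_pos: [0.4989, -0.2339, 0.2211]
tcp_rot: [-179.4, 0.3, 153.4]
wrist_force: [0.2, 0.4, -1.2]
opening: 0.0003
grasp_force: 0.0
```

Run:
```python
from h import *
st()
C={n:bot.camera(n) for n in("wrist","top","scene")}
for n in C:
    c=C[n];save(c,n+"7.png")
    for r in bot.landmark_of(n,"lever_bar")[:2]: print(n,r["p"],r["pixel"],atz(c,r["pixel"],.143))
    for r in bot.boxes_of(n,"cup")[:3]: print(n,r)
    for r in bot.boxes_of(n,"run_lever")[:2]: print(n,r)
plan([.498,-.238,.20],tool(-26,90,64))
w=cv2.imread("pics/wrist7.png");a=cv2.imread("pics/top7.png")[180:310,170:450]
cv2.imwrite("pics/v6.png",np.vstack([cv2.resize(w,(400,300)),cv2.resize(a,(646,300),interpolation=2)[:,:400] if 0 else cv2.resize(a,(400,300),interpolation=2)]))
```

```text
t 29.7 q [-24.8     4.577   8.512  93.615  -0.618   1.775] p [ 0.499 -0.234  0.221] rpy [-179.393    0.339  153.425] F [ 0.198  0.41  -1.213] open 0.00026098964915019295 0.0
wrist 0.67 [550.0, 217.8] [ 0.535 -0.11   0.143]
wrist 0.58 [335.1, 258.3] [ 0.504 -0.226  0.143]
wrist {'extent': [274.3, 224.8, 415.4, 383.3], 'p': 0.57}
top 0.56 [423.0, 260.8] [ 0.501 -0.239  0.143]
top 0.27 [364.9, 243.3] [ 0.545 -0.082  0.143]
top {'extent': [271.0, 227.5, 295.0, 253.6], 'p': 0.7}
top {'extent': [177.4, 272.8, 204.1, 293.7], 'p': 0.69}
top {'extent': [404.4, 218.2, 429.8, 265.5], 'p': 0.86}
scene 0.76 [244.2, 227.3] [ 0.498 -0.232  0.143]
scene {'extent': [416.7, 246.1, 433.7, 277.6], 'p': 0.9}
scene {'extent': [382.9, 252.7, 402.5, 275.0], 'p': 0.64}
scene {'extent': [338.3, 258.2, 356.0, 285.6], 'p': 0.57}
scene {'extent': [217.6, 223.5, 253.0, 252.4], 'p': 0.71}
shift [-0.039 -0.202 -0.933] turn [0.09  0.027 0.057]
```

View pics/v6.png

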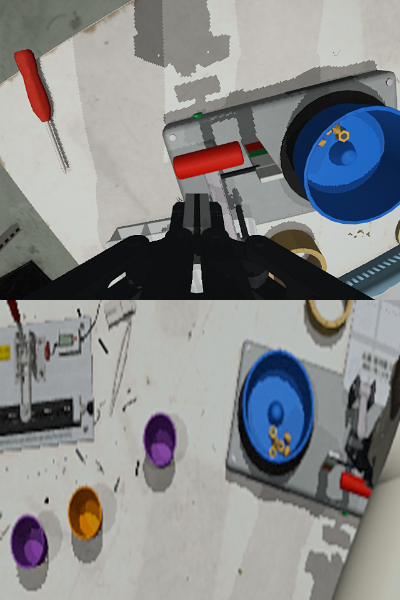

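The orange cup stands empty and upright at top crop pixel (85,513), and the nuts are in the bowl at (280,440). The red bar sits just below the closed fingers at wrist crop (208,160). I'm descending onto it.

send_rows(moves=[-0.05,0,-0.7,0,0,0,1,0,0,-0.7,0,0,0,1,0,0,-0.6,0,0,0,1,0,0,-0.3,0,0,0,1,0,0,0,0,0,0,1])

```text
time: 30.92
ee_pos: [0.4976, -0.233, 0.1654]
tcp_rot: [-179.4, 0.5, 153.5]
wrist_force: [0.1, -0.4, -0.2]
opening: -0.0001
grasp_force: 0.0
```

send_rows(moves=[0,0,-0.2,0,0,0,1,0,0,-0.2,0,0,0,1,0,0,-0.1,0,0,0,1,0,0,0,0,0,0,1])

```text
time: 31.42
ee_pos: [0.4976, -0.2331, 0.1535]
tcp_rot: [-179.4, 0.5, 153.5]
wrist_force: [-2.8, 2.0, 4.7]
opening: -0.0001
grasp_force: 2.4
```

send_rows(moves=[0.02,0,-0.25,0,0,0,1,0.02,0,-0.25,0,0,0,1,0.02,0,-0.25,0,0,0,1,0.02,0,-0.2,0,0,0,1,0,0,0,0,0,0,1])

```text
time: 32.05
ee_pos: [0.4995, -0.2332, 0.1297]
tcp_rot: [-179.4, 0.5, 153.5]
wrist_force: [-4.0, 0.4, 6.0]
opening: 0.0002
grasp_force: 3.3
```

Run:
```python
from h import *
st()
for n in("scene","wrist"):
    c=bot.camera(n);save(c,n+"8.png")
    for r in bot.landmark_of(n,"lever_bar")[:2]:
        print(n,r["p"],r["pixel"])
        for a in(.0,.1,.2,.3,.4):  # predicted bar pixel, finisher at (.582,-.152), yaw -.19
            x=.055-.13*np.cos(.3-a);y=-.095;z=.105+.13*np.sin(.3-a);cs,s=np.cos(.19),-np.sin(.19)
            print("  ",a,proj(c,[.583+cs*x-s*y,-.152+s*x+cs*y,z]))
```

```text
t 32.05 q [-24.701   3.787  -2.418  83.284  -0.637   1.809] p [ 0.499 -0.233  0.13 ] rpy [-179.379    0.531  153.489] F [-3.978  0.423  5.953] open 0.0001933875606118426 3.2889260351657867
scene 0.47 [247.4, 232.1]
   0.0 [[244.359 227.093]]
   0.1 [[245.107 229.974]]
   0.2 [[245.664 233.028]]
   0.3 [[246.029 236.229]]
   0.4 [[246.2   239.548]]
wrist 0.97 [334.1, 306.5]
   0.0 [[315.535 344.261]]
   0.1 [[313.533 318.375]]
   0.2 [[312.658 298.145]]
   0.3 [[312.72  282.955]]
   0.4 [[313.546 272.156]]
```

send_rows(moves=[0,0,-0.2,0,0,0,1,0,0,-0.2,0,0,0,1,0,0,-0.1,0,0,0,1,0,0,0,0,0,0,1])

```text
time: 32.75
ee_pos: [0.4993, -0.2332, 0.1175]
tcp_rot: [-179.4, 0.5, 153.5]
wrist_force: [-5.3, 1.3, 7.3]
opening: 0.0001
grasp_force: 3.7
```

Run:
```python
from h import *
st()
for n in("scene","wrist","top"):
    c=bot.camera(n);save(c,n+"9.png")
    for r in bot.landmark_of(n,"lever_bar")[:1]: print(n,r["p"],r["pixel"])
w=cv2.imread("pics/wrist9.png");a=cv2.imread("pics/scene9.png")[200:290,200:300];b=cv2.imread("pics/top9.png")[200:300,330:450]
cv2.imwrite("pics/v7.png",np.hstack([cv2.resize(w,(480,360)),np.vstack([cv2.resize(a,(300,180),interpolation=2),cv2.resize(b,(300,180),interpolation=2)])]))
```

```text
t 32.75 q [-24.704   3.858  -3.697  81.945  -0.64    1.807] p [ 0.499 -0.233  0.117] rpy [-179.376    0.52   153.489] F [-5.33   1.342  7.26 ] open 0.00013820195931867846 3.741605021059513
scene 0.73 [247.5, 237.4]
top 0.8 [419.9, 263.2]
```

View pics/v7.png

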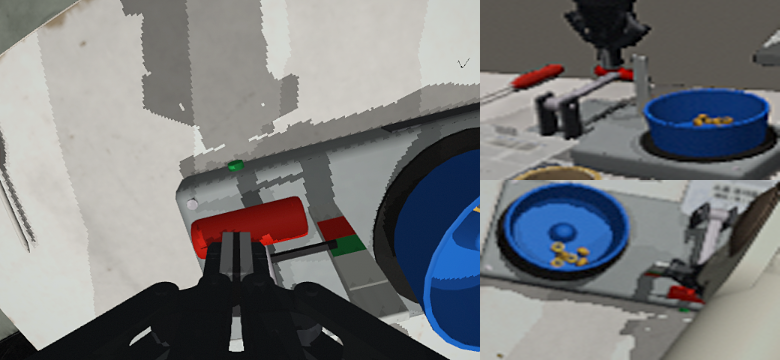

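The wrist view shows the pointer tip at (335,243) on the green patch, just short of the red. The camera looks down from above, which makes the pointer look lower than it is. The TCP height of 0.1175 m gives about 0.28 rad, and the 7.3 N upward force agrees. I'll hold here for two seconds.

send_rows(moves=[0,0,0,0,0,0,1,0,0,0,0,0,0,1,0,0,0,0,0,0,1,0,0,0,0,0,0,1,0,0,0,0,0,0,1,0,0,0,0,0,0,1,0,0,0,0,0,0,1,0,0,0,0,0,0,1])

```text
time: 34.05
ee_pos: [0.4993, -0.2332, 0.1177]
tcp_rot: [-179.4, 0.5, 153.5]
wrist_force: [-6.2, 0.8, 7.7]
opening: 0.0004
grasp_force: 3.7
```

send_rows(moves=[0,0,0,0,0,0,1,0,0,0,0,0,0,1,0,0,0,0,0,0,1,0,0,0,0,0,0,1,0,0,0,0,0,0,1,0,0,0,0,0,0,1,0,0,0,0,0,0,1,0,0,0,0,0,0,1])

```text
time: 35.05
ee_pos: [0.4993, -0.2332, 0.1177]
tcp_rot: [-179.4, 0.5, 153.5]
wrist_force: [-5.3, 0.9, 7.0]
opening: -0.0
grasp_force: 3.7
```

```bash
python3 -c "
from h import *
st();print(bot.job_done())"
```

```text
t 35.05 q [-24.703   3.849  -3.68   81.959  -0.64    1.806] p [ 0.499 -0.233  0.118] rpy [-179.377    0.531  153.491] F [-5.28   0.893  7.013] open -2.794930409018543e-05 3.748430125415325
the job is handed in; nothing more can be done
None
```

I handed the job in at 35 s of the 64 s allowed: the nuts are in the bowl, the empty cup stands upright and released, and the arm is holding the lever in the green at about 0.28 rad (estimated from tool height); no verdict came back.

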